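# Take the red spoon off the drying hook and stand it in the green pot

### The job

At the coffee bar, lift the red-handled spoon up and off its hook on the drying stand and stand it, steel bowl down, in the green utensil pot; lower it in rather than dropping it. Leave the black and the blue spoon hanging where they are and the green pot upright.

Things in the scene. Friction and masses are not known exactly. Their poses are not given: they have to be found in the camera images.
- red_spoon_mid (a point): Middle of the red-handled spoon, 190 mm long, hanging upright by its eye on a hook; z up, bowl's lowest point 95 mm below. Steel bowl 44 mm wide (y), 12 mm thick. Eye at the top: 45 to 95 mm above this point, 40 mm wide (y), 14 mm thick (x), its opening 26 mm wide, 53 to 87 mm above, pierced along x. Grip the eye from above across its 40 mm width (along y), 70 mm above this point.
- black_spoon_mid (a point): Middle of the black-handled spoon, same shape, on another hook; leave it. Hooks: 3 flat strips, 10 mm wide, 4 mm thick, 110 mm apart along y, on a crossbar 36 mm behind the eyes (-x), level with the hooks. Each goes through an eye along the spoon's +x and ends 24 mm past its middle in a tip 8 mm higher: lift 8 to 30 mm (best 19), then go 50 mm or more along the spoon's +x to be clear.
- blue_spoon_mid (a point): Middle of the blue-handled spoon, same shape as the red one, hanging in the same way on another hook of the same T-shaped stand; leave it. The three spoons swap hooks from run to run. Nothing near the stand is higher than the spoons' eyes. Once off, carry the red spoon round the other hooks, on the side they point to, not through them.
- green_pot: Olive-green glazed utensil pot, open at the top, loose, 0.75 kg: 120 mm high, 90 mm across the rim, inside 80 mm wide at the rim and 74 mm at the bottom, inner floor 8 mm above the underside. Origin at the centre of its underside, z up. A white pot of the same shape stands beside it (about 110 to 240 mm between centres).

How it is judged:
At the end, for the whole second after the job is handed in: Red spoon at rest in the green pot, bowl down: its middle within 40 mm of the pot's axis, under 115 mm above the pot's underside, leaning under 43 degrees (may lean on the rim). Green pot within 8 degrees of upright. Black and blue spoons within 30 mm of where they hung (horizontal distance between red_spoon_mid and green_pot below 0.04 m and z of red_spoon_mid in the frame of green_pot below 0.115 m and angle between red_spoon_mid's own z axis and vertical below 0.75 rad and linear speed of red_spoon below 0.05 m/s and angle between green_pot's own z axis and vertical below 0.15 rad and distance of each of black_spoon_mid, blue_spoon_mid from where it was at the start of the episode below 0.03 m); the robot touches nothing.
It fails at once if the red spoon is dropped into the pot (over the pot it moves faster than 0.9 m/s) (horizontal distance between red_spoon_mid and green_pot below 0.04 m and linear speed of red_spoon above 0.9 m/s).
It fails at once if the black or the blue spoon is knocked or taken from its place (moved by over 60 mm) (distance of any of black_spoon_mid, blue_spoon_mid from where it was at the start of the episode above 0.06 m).
It also fails if it takes over 42 s, if anything falls off the work surface, if the arm or the gripper's body presses on something with over 40 N, if the wrist force passes 120 N, or if a joint passes its speed limit or range.

### The arm

A 6-joint arm with a two-finger parallel gripper is mounted at the origin on the work surface. World frame = base frame: x ahead of the robot, y to its left, z up, the work surface at z = 0. Lengths are in m, angles in rad, forces in N, time in s.
With the tool pointing down it reaches from about 0.25 to 0.775 m from the base axis. Payload 8.9 kg.
Tool frame: the origin (TCP) lies midway between the tips of the shut fingers; the grasp point (between the pads) lies 19 mm behind it; z points along the fingers, y is the direction in which the jaws open and shut (so a half turn about z gives the same grasp; the last joint's range is limited). The gripper opens to 85 mm and grips with 20 to 120 N. Pads are 22 mm wide; open, the fingers measure 114 mm over their backs; the gripper's body (76 mm by 85 mm) begins 54 mm behind the grasp point. The pads swing forward as they close: fully open they stand 13 mm farther back than shut.
Start: joints at [1.12, 0.291, -0.153, 1.127, 0, 1.431], TCP at [0.161, 0.5, 0.231] pointing down, gripper open.
Joint ranges: [-2.52, 2.52], [-0.91, 1.74], [-1.3, 1.37], [-1.96, 2.02], [-1.52, 1.47], [-3.14, 3.14]. Speed limits (rad/s): [2.22, 2.22, 2.79, 3.14, 3.14, 3.14].

### API

Orientations are given as a unit quaternion [x, y, z, w].
In Python, from rig import manip, viewer gives the robot as it stands.
- The arm moves only by the tool move_arm, never from a script. Its argument "deltas" is one flat list of numbers, 7 for each row, row after row: the shift along the tool's x, y, z in m, then the turn, a rotation vector about the tool's x, y, z in rad, then the finger opening in m, from 0 to 0.0854. A call has 1 to 8 rows; each row is the pose to reach, as a shift and turn from the pose commanded when the call began, along the tool's axes at that moment; what a row does not reach only later rows make up. A row lasts 1/8 s, in which the tool goes at most 62.5 mm and 10.7 degrees, less where a joint would pass 70% of its speed; a pose out of reach is approached as far as the arm can. A call with a gripper value outside its range is refused whole. The fingers move at their own pace and stop on an object; "squeeze" is the grip in N (left out, the last holds). Time passes only in rows, so rows that repeat a pose let the fingers close. It gives the time, the measured TCP pose, the force and the opening at its end, in the units of the state.
- manip.state(): the state, without advancing time (a new reading comes with each control period).
- viewer.camera(name): name is "side" or "top"; returns the picture (480x640x3 uint8, blue, green, red); there is no depth.
- viewer.get_calibration(name): a dict with "fx", "fy", "cx", "cy" (pixels), "xyz" and "rotation" of the camera in the world. Camera axes: x right, y up, looking along -z (the intrinsics and any distortion apply to the point x, -y, -z); pixel columns grow to the right and rows downward; lengths in m; the calibration is good to about 2 mm. A picture is of the moment at which its call begins. get_calibration takes no time and is no camera call.
- manip.sign_off(): hands the job in, once; it reports no verdict.
Trained networks look in the newest picture that a camera, given by its name, has taken for a name from the list of things; names that differ only in an ending like _2 or _b are one class to them, and where a whole thing is asked for, a point or a joint stands for the part that bears it (a point fixed in the world has none). Each returns a list of dicts, best first, with "score" (0 to 1); they miss things now and then, are a little off and sometimes report something else, mostly with a low value. They report only what shows in the picture. A call takes as long as a camera call.
- viewer.look_for(camera, query): "box" ([left, top, right, bottom] in pixels, round what is visible of it).
- viewer.spot_point(camera, query): "xy" ([column, row] in pixels: a listed point, or the origin of a listed thing).
The state is a dict: "time_s": time; "joint_pos": joint angles; "joint_vel": joint speeds; "effort": joint torques, N m; "tool_pos": TCP position; "tool_rot": TCP orientation; "contact_force": force on the tool from outside, world axes, zero at the start; "torque": the same for the moment, N m; "opening": finger opening in m.
Only numpy, scipy, OpenCV 4.12 (cv2) and the standard library are available. Lean on these libraries where they do the work, as an engineer would, in place of code of your own. Each camera call takes 0.05 s, during which the arm holds its last target.

## Working session

There is one attempt and no reset: what is moved stays moved. The work goes in short steps, Python scripts to look and compute and a tool call to move; the robot and the scene stay as the last step left them, time stands still between calls to the robot, and variables do not carry over. Pictures are saved under pics/ and viewed, and the job is handed in when it is done.

Besides the shell and the picture viewer there is one more tool, called after "Emit:" in YAML: its name, and indented under it one key for each argument. move_arm: Moves the arm, as the interface text tells. Its arguments: {"type":"object","properties":{"deltas":{"type":"array","items":{"type":"number"}},"squeeze":{"type":"number"}},"required":["deltas"]}

```bash
mkdir -p pics; ls; python3 - <<'E'
from rig import manip, viewer
import cv2
for c in("side","top"):
    im=viewer.camera(c); cv2.imwrite(f"pics/{c}0.png",im)
    print(c,viewer.get_calibration(c))
    for n in("red_spoon_mid","black_spoon_mid","blue_spoon_mid","green_pot"):
        print(n,[(x['xy'],round(x['score'],2)) for x in viewer.spot_point(c,n)][:3],[(x['box'],round(x['score'],2)) for x in viewer.look_for(c,n)][:2])
print(manip.state())
E
```

```text
pics
side {'fx': 580.4875272432535, 'fy': 580.4875272432535, 'cx': 319.34223574058177, 'cy': 232.17381064724182, 'xyz': array([ 0.21311067, -0.75252344,  0.81426053]), 'rotation': array([ 0.41404615, -0.08038282, -0.15038109,  0.894142  ])}
red_spoon_mid [] [([316.2, 147.0, 332.7, 237.4], 0.87)]
black_spoon_mid [([281.4, 138.1], 0.59)] [([271.1, 89.9, 287.9, 167.2], 0.72), ([324.3, 291.1, 379.6, 377.8], 0.48)]
blue_spoon_mid [([299.4, 164.2], 0.62)] [([292.1, 117.1, 309.5, 205.5], 0.95)]
green_pot [([348.0, 357.2], 0.58)] [([320.6, 289.6, 380.6, 378.1], 0.87)]
top {'fx': 450.96738453844273, 'fy': 450.96738453844273, 'cx': 319.3299437334368, 'cy': 230.50601721453663, 'xyz': array([0.37497942, 0.01020023, 1.01450104]), 'rotation': array([-0.05966812,  0.05255015,  0.7150255 , -0.69456226])}
red_spoon_mid [([300.8, 222.8], 0.72)] [([284.8, 209.4, 313.8, 235.6], 0.66)]
black_spoon_mid [([183.0, 238.2], 0.71)] [([155.8, 221.9, 204.6, 245.1], 0.96)]
blue_spoon_mid [([240.6, 229.4], 0.61)] [([218.3, 217.5, 259.7, 239.8], 0.83)]
green_pot [([407.5, 252.6], 0.58), ([182.5, 236.8], 0.54)] [([388.7, 223.1, 439.4, 268.6], 0.78)]
{'time_s': 0.9, 'joint_pos': array([ 1.11968800e+00,  2.90693878e-01, -1.53413698e-01,  1.12674363e+00,
        1.81665566e-05,  1.43150904e+00]), 'joint_vel': array([ 0.00129989,  0.00117558, -0.00019472, -0.00040951, -0.00053636,
        0.00085981]), 'effort': array([ 1.07252541e-03, -5.37018871e+01,  3.31640732e+01,  1.78533141e-03,
       -1.88229404e-05,  1.38046212e-05]), 'tool_pos': array([0.16103859, 0.49966342, 0.23130317]), 'tool_rot': array([ 1.55279639e-01,  9.87870555e-01, -2.36098081e-05, -1.66732674e-05]), 'contact_force': array([ 0.74735094, -0.02529527, -0.41408501]), 'torque': array([-0.01072479,  0.00444288,  0.00069777]), 'opening': 0.08534522852028004}
```

View pics/side0.png

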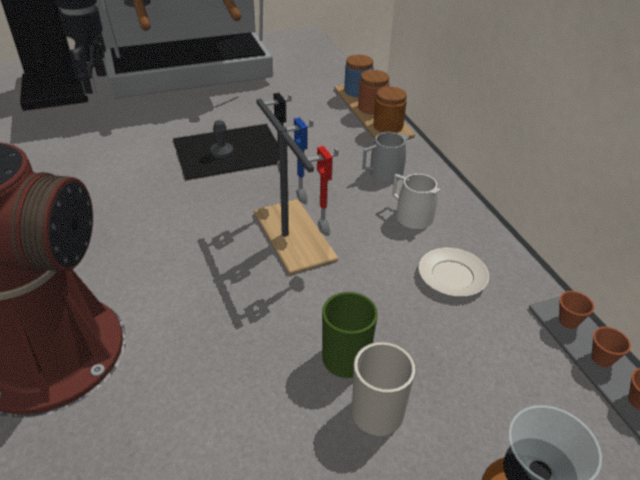

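View pics/top0.png

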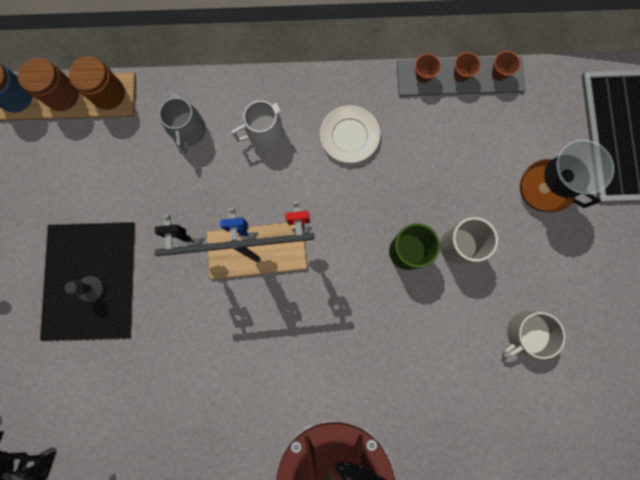

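```bash
cat > h.py <<'E'
import numpy as np
from scipy.spatial.transform import Rotation as R
from rig import viewer
def ray(c,uv):
    k=viewer.get_calibration(c); u,v=uv
    d=np.array([(u-k['cx'])/k['fx'],-(v-k['cy'])/k['fy'],-1.0])
    return k['xyz'],R.from_quat(k['rotation']).apply(d)
def proj(c,p):
    k=viewer.get_calibration(c); q=R.from_quat(k['rotation']).inv().apply(np.array(p)-k['xyz'])
    return np.array([k['cx']+k['fx']*q[...,0]/-q[...,2],k['cy']-k['fy']*q[...,1]/-q[...,2]]).T
def tri(a,b):
    (p,d),(q,e)=ray("side",a),ray("top",b)
    s=np.linalg.lstsq(np.array([d,-e]).T,q-p,rcond=None)[0]
    A,B=p+s[0]*d,q+s[1]*e
    return (A+B)/2,np.linalg.norm(A-B)
def atz(c,uv,z):
    p,d=ray(c,uv); return p+d*(z-p[2])/d[2]
E
python3 - <<'E'
import cv2
a=cv2.imread('pics/side0.png')[80:250,240:360];b=cv2.imread('pics/top0.png')[190:290,140:330]
cv2.imwrite('pics/side0z.png',cv2.resize(a,None,fx=3.5,fy=3.5,interpolation=2));cv2.imwrite('pics/top0z.png',cv2.resize(b,None,fx=4,fy=4,interpolation=2))
from h import *
print(tri((299.4,164.2),(240.6,229.4)),tri((281.4,138.1),(183,238.2)))
print(tri((348,357.2),(407.5,252.6)),atz("top",(407.5,252.6),0))
for p in ([.43,.05,.1],):print(proj("top",p))
E
```

```text
(array([0.51369957, 0.16572125, 0.17629999]), np.float64(0.00459203630652853)) (array([0.5046123 , 0.27396503, 0.17504088]), np.float64(0.0040684624557309175))
(array([ 4.83761640e-01, -1.79896233e-01,  1.31767795e-04]), np.float64(0.005195870942527301)) [ 0.48124812 -0.17920405  0.        ]
[304.47075561 275.70329189]
```

View pics/side0z.png

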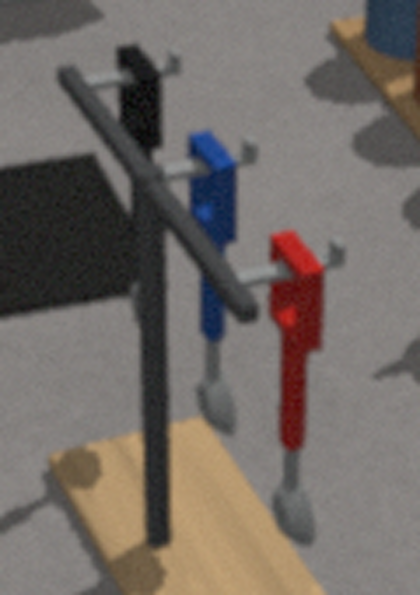

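View pics/top0z.png

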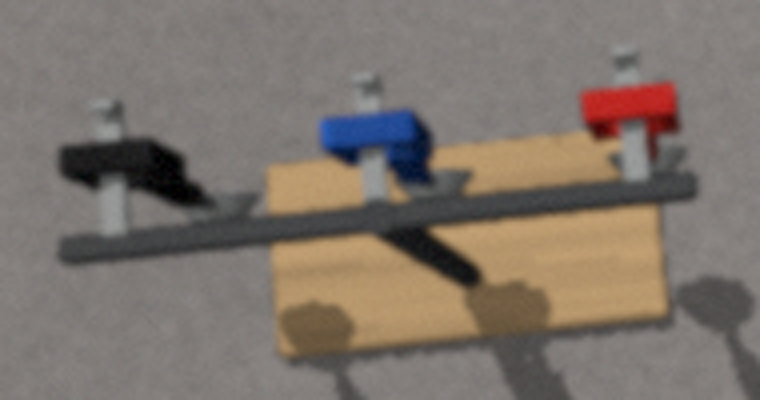

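```bash
cat > fit.py <<'E'
from h import *
from scipy.optimize import least_squares
c=np.array([[-7,20],[7,20],[7,-20],[-7,-20]])/1000
ms=np.array([[317.1,147.1],[323.1,146],[332.3,156.3],[326,158.6]])
mt=np.array([[287,219],[285.75,213],[308.75,211.25],[309.3,216.8]])
def corners(x,yaw,z=.095):
    p=np.c_[c,np.full(4,z)]; return R.from_euler('z',yaw).apply(p)+x
bm=[([0,.11,0],(299.4,164.2),(240.6,229.4)),([0,.22,0],(281.4,138.1),(183,238.2))]
def f(v):
    P=corners(v[:3],v[3]); r=[(proj("side",P)-ms).ravel(),(proj("top",P)-mt).ravel()]
    for o,s,t in bm:
        q=R.from_euler('z',v[3]).apply(o)+v[:3]; r+= [(proj("side",q)-s)*.5,(proj("top",q)-t)*.5]
    return np.concatenate(r)
s=least_squares(f,[.52,.056,.175,.084],loss='soft_l1')
if __name__=="__main__":
    print(s.x,np.round(f(s.x),1))
    import cv2
    for n in("side","top"):
        im=cv2.imread(f'pics/{n}0.png')
        im=cv2.resize(im,None,fx=4,fy=4,interpolation=2)
        for k in range(3):
            q=R.from_euler('z',s.x[3]).apply([0,.11*k,0])+s.x[:3]
            for z in(.095,.045):
                cv2.polylines(im,[np.int32(4*proj(n,corners(q,s.x[3],z))+2)],True,(0,255,255),1)
            for z in(-.095,0): cv2.circle(im,tuple(np.int32(4*proj(n,q+[0,0,z])+2)),4,(255,0,255),-1)
        for g in(0,.12):
            a=np.linspace(0,6.283,40); P=np.c_[.482+.045*np.cos(a),-.1795+.045*np.sin(a),0*a+g]
            cv2.polylines(im,[np.int32(4*proj(n,P)+2)],True,(0,255,255),1)
        y,x=(320,940) if n=="side" else (760,560)
        cv2.imwrite(f'pics/{n}_fit.png',im[y:y+590,x:x+790]); 
        if 1:
            y,x=(1100,1150) if n=="side" else (850,1450)
            cv2.imwrite(f'pics/{n}_pot.png',im[y:y+450,x:x+600])
E
python3 fit.py
```

```text
[0.52082063 0.05204871 0.17651036 0.07437217] [-0.6 -0.2  0.6 -0.6  1.   0.5 -0.1 -0.1 -1.   1.7 -0.5 -0.4  0.1 -1.1
  0.4  1.5  0.6  0.4  0.9  0.8 -0.3  0.   0.7 -0.6]
```

View pics/side_fit.png

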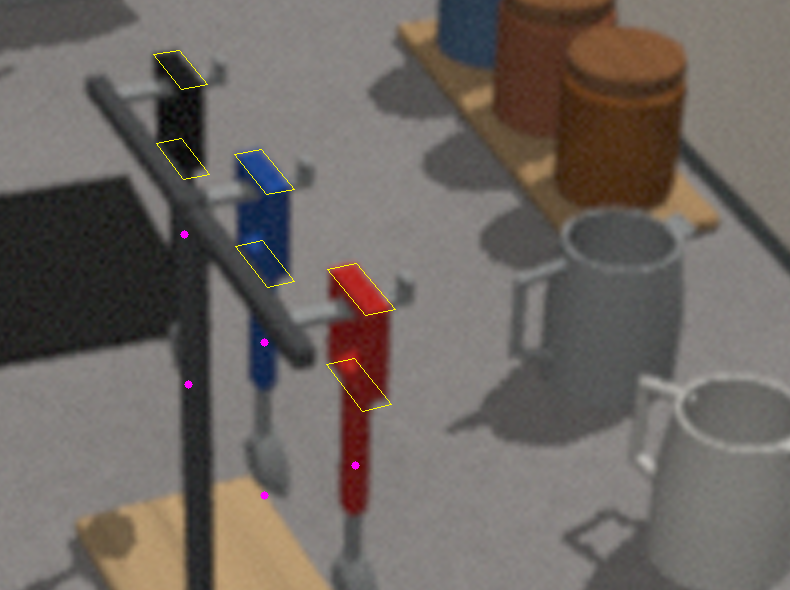

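View pics/top_fit.png

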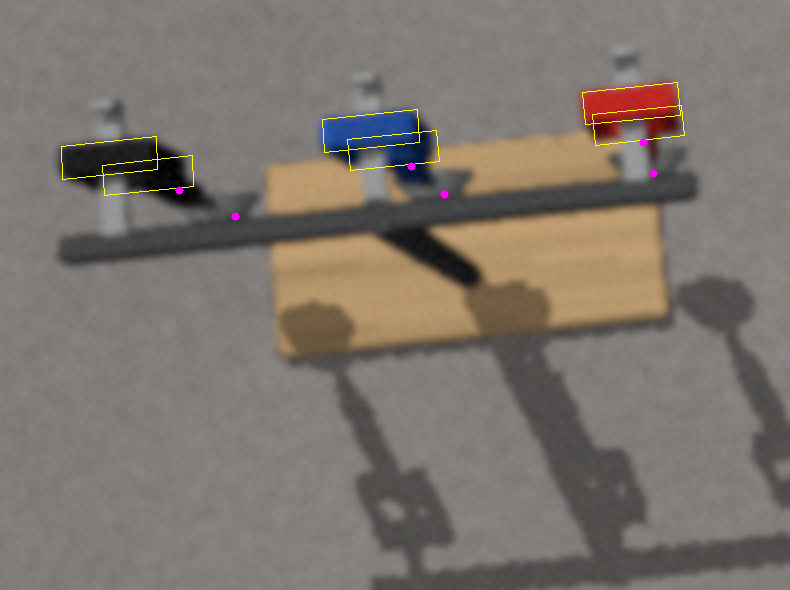

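View pics/side_pot.png

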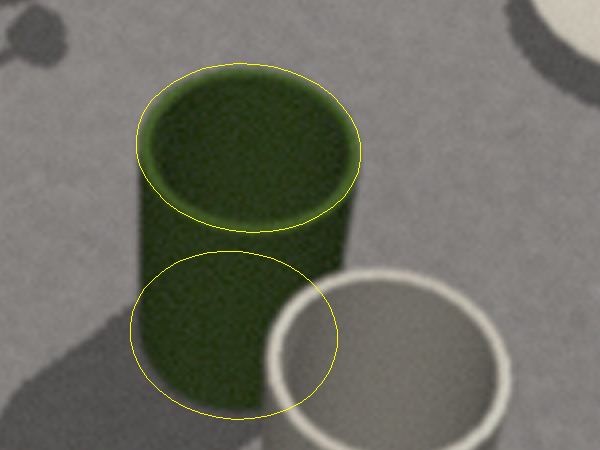

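View pics/top_pot.png

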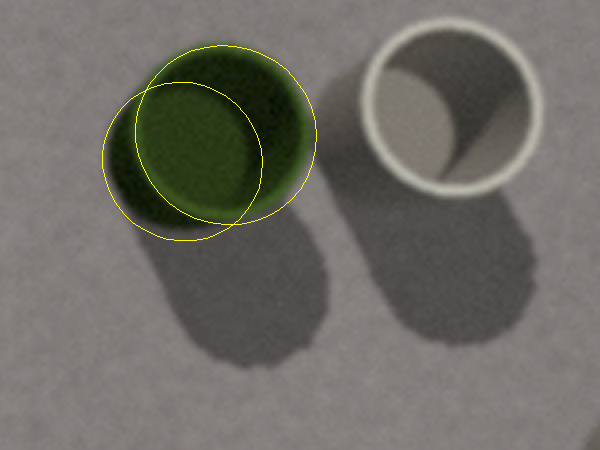

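```bash
cat > d.py <<'E'
import sys
from h import *
from rig import manip
def delta(p,yaw):
    """to tool pointing down with jaw y along world yaw+90deg"""
    s=manip.state(); T=R.from_quat(s['tool_rot'])
    y=np.array([-np.sin(yaw),np.cos(yaw),0]); z=np.array([0,0,-1.]); x=np.cross(y,z)
    G=R.from_matrix(np.c_[x,y,z])
    print(np.round(T.inv().apply(np.array(p)-s['tool_pos']),4),np.round((T.inv()*G).as_rotvec(),4), s['time_s'],np.round(s['tool_pos'],4),np.round(s['joint_pos'],2),round(s['opening'],4))
a=list(map(float,sys.argv[1:]))
delta(a[:3],a[3])
E
python3 d.py .521 .052 .40 .076;python3 d.py .161 .5 .40 .076
```

```text
[-0.4799 -0.3157 -0.1687] [-0.     -0.     -0.3878] 0.9 [0.161  0.4997 0.2313] [ 1.12  0.29 -0.15  1.13  0.    1.43] 0.0853
[ 1.000e-04  3.000e-04 -1.687e-01] [-0.     -0.     -0.3878] 0.9 [0.161  0.4997 0.2313] [ 1.12  0.29 -0.15  1.13  0.    1.43] 0.0853
```

Emit:
move_arm:
  deltas: [0,0,-0.06,0,0,0,0.0854,0,0,-0.12,0,0,0,0.0854,0,0,-0.169,0,0,0,0.0854,-0.04,-0.026,-0.169,0,0,-0.1,0.0854,-0.09,-0.059,-0.169,0,0,-0.25,0.0854,-0.14,-0.092,-0.169,0,0,-0.388,0.0854,-0.19,-0.125,-0.169,0,0,-0.388,0.0854,-0.24,-0.158,-0.169,0,0,-0.388,0.0854]

```text
time_s: 1.9
tool_pos: [0.3419, 0.2741, 0.4005]
tool_rot: [-0.038, 0.999, 0.0, 0.0]
contact_force: [0.8, 0.9, 0.5]
opening: 0.0856
```

```bash
python3 d.py .521 .052 .40 .076
```

```text
[-0.1616 -0.2351  0.0005] [0.0003 0.0006 0.0005] 1.9 [0.3419 0.2741 0.4005] [0.51 0.09 0.03 1.51 0.   0.43] 0.0856
```

Emit:
move_arm:
  deltas: [-0.033,-0.047,0,0,0,0,0.0854,-0.066,-0.095,0,0,0,0,0.0854,-0.1,-0.142,0,0,0,0,0.0854,-0.133,-0.19,0,0,0,0,0.0854,-0.16,-0.235,0,0,0,0,0.0854,-0.16,-0.235,0,0,0,0,0.0854,-0.16,-0.235,0,0,0,0,0.0854]

```text
time_s: 2.78
tool_pos: [0.5182, 0.0537, 0.4002]
tool_rot: [-0.038, 0.999, 0.0, -0.0]
contact_force: [-0.8, -0.2, -0.5]
opening: 0.0853
```

```bash
python3 d.py .521 .052 .2275 .076; python3 - <<'E'
from rig import viewer
import cv2
a=viewer.camera('side'); cv2.imwrite('pics/s1.png',a)
b=viewer.camera('top'); cv2.imwrite('pics/t1.png',b)
E
```

```text
[-0.0028 -0.0019  0.1727] [ 0.0004 -0.0005 -0.0003] 2.775 [0.5182 0.0537 0.4002] [-0.04  0.26  0.24  1.55  0.   -0.11] 0.0853
```

View pics/s1.png

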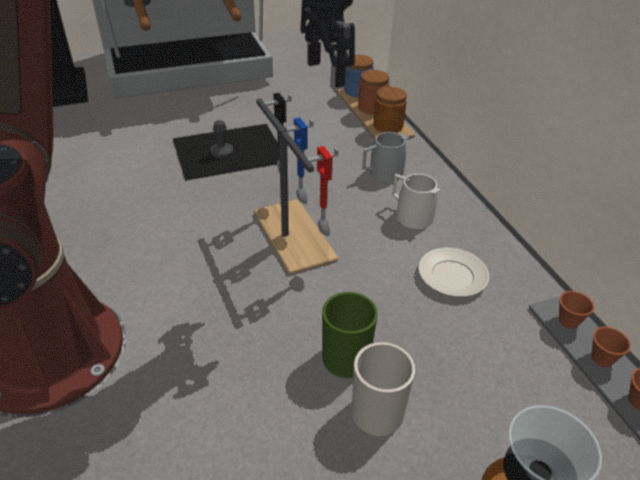

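```bash
python3 - <<'E'
from h import *
print(proj("side",[.518,.0537,.40]),proj("side",[.518,.0537,.2275]),proj("top",[.518,.0537,.40]))
E
```

```text
[324.80759207  82.82190478] [322.36681068 172.6362543 ] [290.74569344 199.88567721]
```

View pics/t1.png

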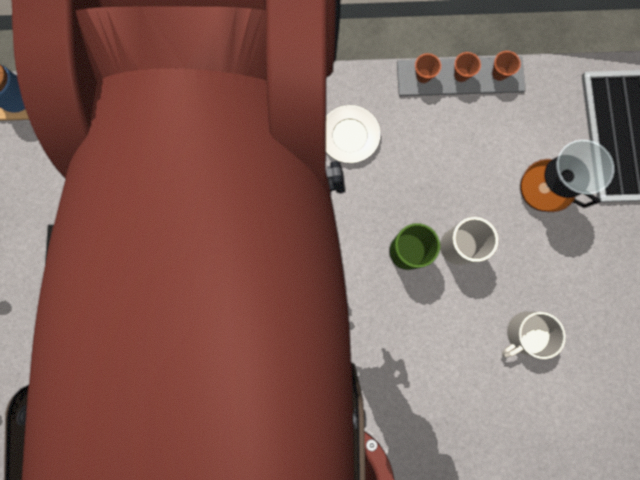

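Emit:
move_arm:
  deltas: [-0.003,-0.002,0.03,0,0,0,0.0854,-0.003,-0.002,0.07,0,0,0,0.0854,-0.003,-0.002,0.1,0,0,0,0.0854,-0.003,-0.002,0.13,0,0,0,0.0854,-0.003,-0.002,0.14,0,0,0,0.0854,-0.003,-0.002,0.14,0,0,0,0.0854]

```text
time_s: 3.62
tool_pos: [0.5213, 0.0524, 0.2607]
tool_rot: [-0.039, 0.999, 0.0, 0.0]
contact_force: [-0.5, 0.1, -0.3]
opening: 0.0852
```

```bash
python3 d.py .521 .052 .2275 .076; python3 - <<'E'
from rig import viewer
import cv2
a=viewer.camera('side'); cv2.imwrite('pics/s2.png',cv2.resize(a[60:250,230:400],None,fx=3,fy=3,interpolation=2))
E
```

```text
[ 0.0003 -0.0004  0.0332] [0.     0.     0.0012] 3.625 [0.5213 0.0524 0.2607] [-0.04  0.27 -0.1   1.2   0.   -0.12] 0.0852
```

View pics/s2.png

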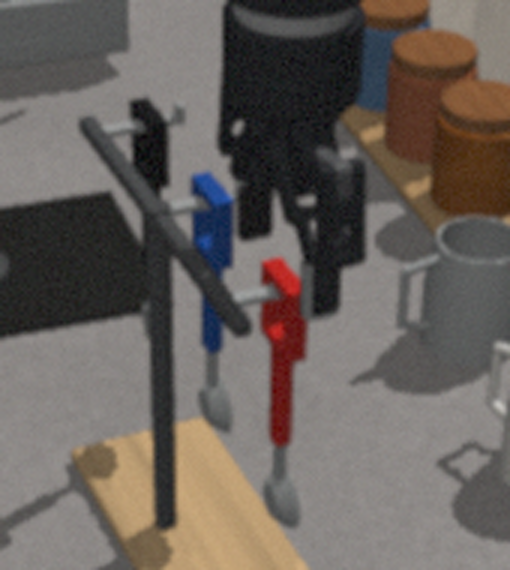

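```bash
python3 - <<'E'
from rig import viewer,manip
from h import *
import cv2
a=viewer.camera('side'); S=8
im=cv2.resize(a[100:185,280:372],None,fx=S,fy=S,interpolation=2)
s=manip.state();T=R.from_quat(s['tool_rot'])
def box(y0,y1,z):
    P=s['tool_pos']+T.apply([[-.011,y0,z],[.011,y0,z],[.011,y1,z],[-.011,y1,z]])
    cv2.polylines(im,[np.int32(S*(proj('side',P)-[280,100])+S/2)],True,(0,255,255),1)
for g in(1,-1):
    box(g*.0425,g*.057,-.013); box(g*.0425,g*.057,-.035)
cv2.imwrite('pics/s3.png',im)
E
```

```text
(no output)
```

View pics/s3.png

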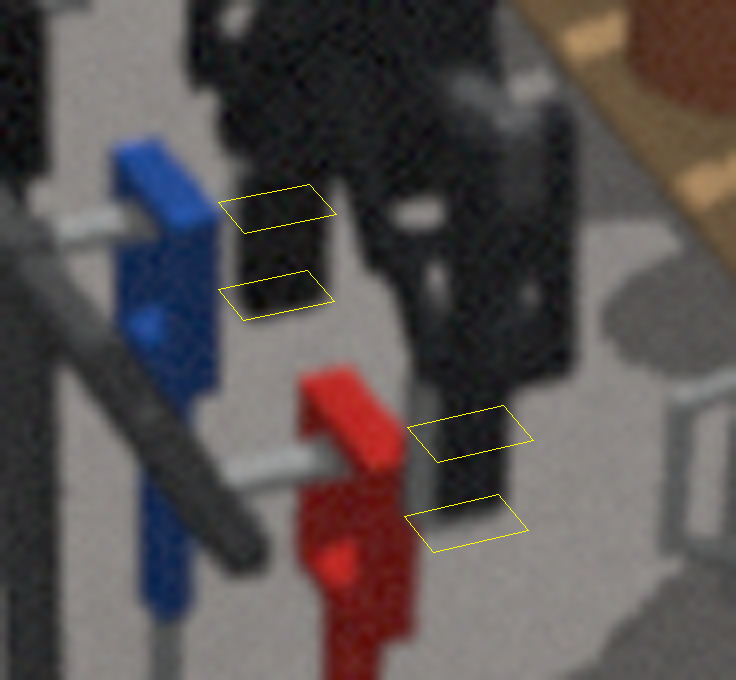

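Emit:
move_arm:
  deltas: [0,0,0.017,0,0,0,0.0854,0,0,0.033,0,0,0,0.0854,0,0,0.033,0,0,0,0.0854,0,0,0.033,0,0,0,0.03,0,0,0.033,0,0,0,0.03,0,0,0.033,0,0,0,0.03,0,0,0.033,0,0,0,0.03,0,0,0.033,0,0,0,0.03]
  squeeze: 40

```text
time_s: 4.72
tool_pos: [0.522, 0.0516, 0.2281]
tool_rot: [-0.038, 0.999, -0.0, 0.001]
contact_force: [-0.9, 0.1, 6.5]
opening: 0.0395
```

```bash
python3 d.py .521 .052 .2275 .076; python3 - <<'E'
from rig import viewer
import cv2
a=viewer.camera('side'); cv2.imwrite('pics/s4.png',cv2.resize(a[60:250,230:400],None,fx=3,fy=3,interpolation=2))
E
```

```text
[0.001  0.0004 0.0006] [-0.0004  0.0014  0.0001] 4.725 [0.522  0.0516 0.2281] [-0.04  0.29 -0.16  1.12 -0.   -0.12] 0.0395
```

View pics/s4.png

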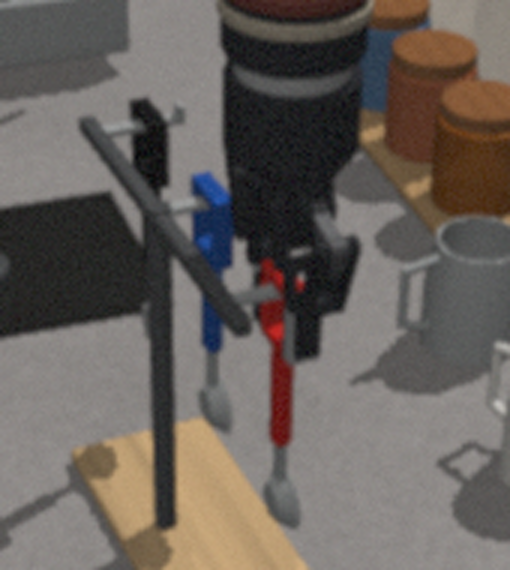

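Emit:
move_arm:
  deltas: [0,0,-0.006,0,0,0,0.03,0,0,-0.013,0,0,0,0.03,0,0,-0.019,0,0,0,0.03,0,0,-0.019,0,0,0,0.03]

```text
time_s: 5.28
tool_pos: [0.5219, 0.0518, 0.2468]
tool_rot: [-0.038, 0.999, -0.0, 0.0]
contact_force: [-0.3, -0.4, -2.0]
opening: 0.0395
```

```bash
python3 d.py .521 .052 .2465 .076; python3 - <<'E'
from rig import viewer
import cv2
a=viewer.camera('side'); cv2.imwrite('pics/s5.png',cv2.resize(a[60:250,230:400],None,fx=3,fy=3,interpolation=2))
E
```

```text
[0.0009 0.0003 0.0003] [-0.0001  0.0009  0.0002] 5.275 [0.5219 0.0518 0.2468] [-0.04  0.28 -0.13  1.16  0.   -0.12] 0.0395
```

View pics/s5.png

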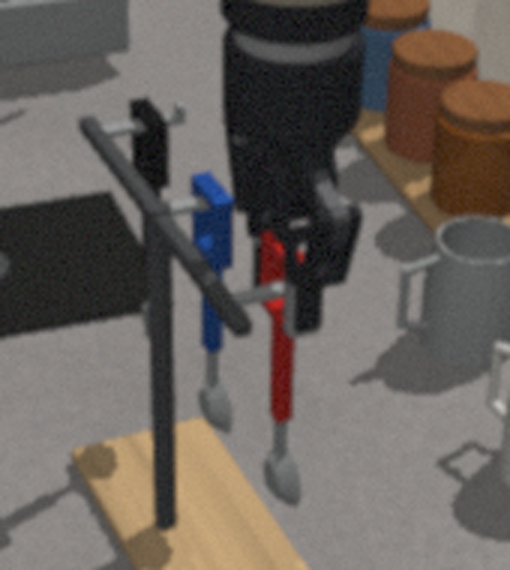

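Emit:
move_arm:
  deltas: [-0.01,0,0,0,0,0,0.03,-0.02,0,0,0,0,0,0.03,-0.03,0,0,0,0,0,0.03,-0.04,0,0,0,0,0,0.03,-0.055,0,0,0,0,0,0.03,-0.07,0,0,0,0,0,0.03,-0.07,0,0,0,0,0,0.03]

```text
time_s: 6.2
tool_pos: [0.5922, 0.0572, 0.2458]
tool_rot: [-0.038, 0.999, 0.0, -0.0]
contact_force: [-0.1, -0.9, -1.8]
opening: 0.0397
```

```bash
python3 d.py .521 .052 .2465 .076; python3 - <<'E'
from rig import viewer
import cv2
a=viewer.camera('side'); cv2.imwrite('pics/s6.png',cv2.resize(a[60:250,230:400],None,fx=3,fy=3,interpolation=2))
E
```

```text
[ 0.0714  0.0003 -0.0007] [ 0.     -0.0003  0.0003] 6.2 [0.5922 0.0572 0.2458] [-0.03  0.42  0.07  1.23 -0.   -0.1 ] 0.0397
```

View pics/s6.png

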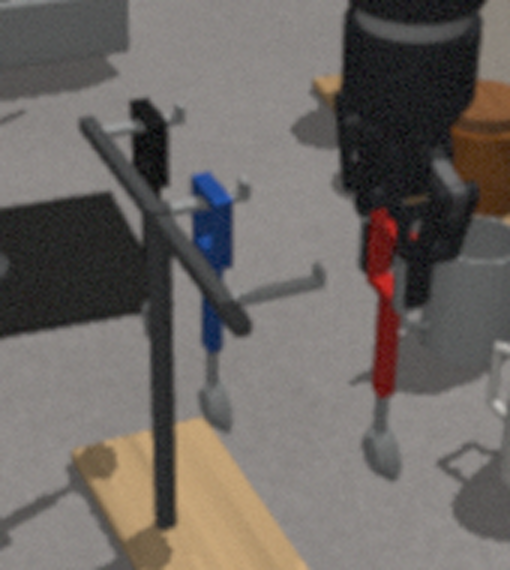

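```bash
python3 d.py .482 -.178 .335 .076
```

```text
[ 0.1272 -0.2261 -0.0891] [ 0.0001 -0.0007  0.0003] 6.25 [0.5915 0.0571 0.2459] [-0.03  0.42  0.07  1.23 -0.   -0.1 ] 0.0394
```

Emit:
move_arm:
  deltas: [0,0,-0.03,0,0,0,0.03,0,0,-0.065,0,0,0,0.03,0,-0.03,-0.089,0,0,0,0.03,0.02,-0.065,-0.089,0,0,0,0.03,0.042,-0.1,-0.089,0,0,0,0.03,0.065,-0.135,-0.089,0,0,0,0.03,0.09,-0.17,-0.089,0,0,0,0.03,0.11,-0.2,-0.089,0,0,0,0.03]

```text
time_s: 7.25
tool_pos: [0.4955, -0.1517, 0.3355]
tool_rot: [-0.038, 0.999, -0.0, -0.0]
contact_force: [-0.2, -0.7, 0.1]
opening: 0.0395
```

Emit:
move_arm:
  deltas: [0.01,-0.015,0,0,0,0,0.03,0.017,-0.026,0,0,0,0,0.03,0.017,-0.026,0,0,0,0,0.03,0.017,-0.026,0,0,0,0,0.03]

```text
time_s: 7.75
tool_pos: [0.4823, -0.1772, 0.3352]
tool_rot: [-0.038, 0.999, 0.0, 0.0]
contact_force: [0.0, -0.6, -1.3]
opening: 0.0393
```

```bash
python3 d.py .482 -.178 .156 .076; python3 - <<'E'
from rig import viewer
import cv2
a=viewer.camera('side'); cv2.imwrite('pics/s7.png',a)
b=viewer.camera('top'); cv2.imwrite('pics/t7.png',b)
for c in("side","top"):print([(x['xy'],round(x['score'],2)) for x in viewer.spot_point(c,"red_spoon_mid")],[(x['xy'],round(x['score'],2)) for x in viewer.spot_point(c,"green_pot")])
E
```

```text
[ 0.0004 -0.0008  0.1792] [0.0004 0.     0.0009] 7.75 [ 0.4823 -0.1772  0.3352] [-0.49  0.24  0.04  1.38  0.   -0.57] 0.0393
[([351.2, 231.6], 0.96)] [([347.5, 356.4], 0.81)]
[([436.3, 229.2], 0.44)] [([405.3, 250.6], 0.96)]
```

View pics/s7.png

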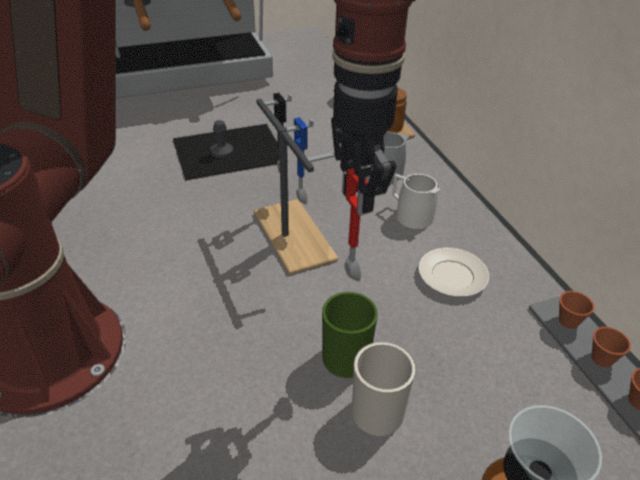

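View pics/t7.png

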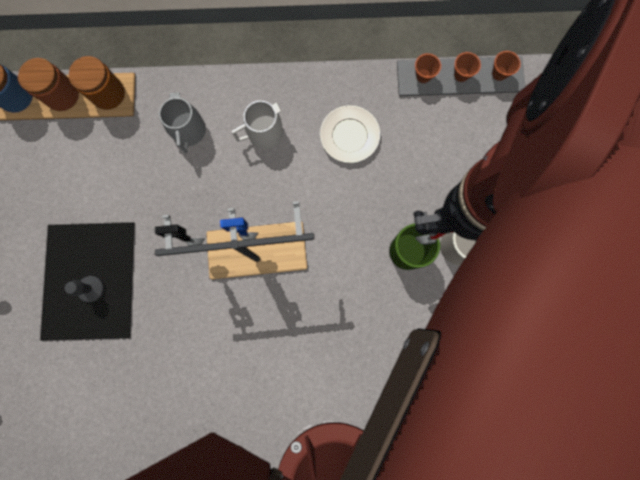

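```bash
python3 - <<'E'
from h import *
print(tri((347.5,356.4),(405.3,250.6)),atz('top',(405.3,250.6),0))
print(proj('side',[[.482,-.177,.2843],[.482,-.177,.1893]]))
# rim fit
import cv2
im=cv2.imread('pics/t1.png'); h=cv2.cvtColor(im,cv2.COLOR_BGR2HSV)
m=cv2.inRange(h,(35,90,20),(85,255,255)); m[:, :370]=0; m[:200]=0;m[290:]=0
c=max(cv2.findContours(m,0,1)[0],key=cv2.contourArea); print(cv2.boundingRect(c))
E
```

```text
(array([ 0.48695467, -0.1754103 , -0.00398171]), np.float64(0.0012222771383780522)) [ 0.48592367 -0.17451951  0.        ]
[[354.48142501 231.2146145 ]
 [350.8619903  278.8197394 ]]
(390, 224, 50, 45)
```

Emit:
move_arm:
  deltas: [0,0,0.025,0,0,0,0.03,0,0,0.05,0,0,0,0.03,0,0,0.075,0,0,0,0.03,-0.002,0,0.1,0,0,0,0.03,-0.002,0,0.12,0,0,0,0.03,-0.002,0,0.14,0,0,0,0.03,-0.002,0,0.155,0,0,0,0.03,-0.002,0,0.168,0,0,0,0.03]

```text
time_s: 9.05
tool_pos: [0.484, -0.1777, 0.1667]
tool_rot: [-0.038, 0.999, -0.0, 0.0]
contact_force: [0.5, 0.6, 0.5]
opening: 0.0398
```

```bash
python3 d.py .484 -.177 .156 .076; python3 - <<'E'
from rig import viewer
import cv2
a=viewer.camera('side'); cv2.imwrite('pics/s8.png',cv2.resize(a[160:400,260:430],None,fx=2.5,fy=2.5))
E
```

```text
[-0.      0.0007  0.0107] [-0.0001  0.0001  0.0003] 9.05 [ 0.484  -0.1777  0.1667] [-0.49  0.32 -0.29  0.96 -0.   -0.57] 0.0398
```

View pics/s8.png

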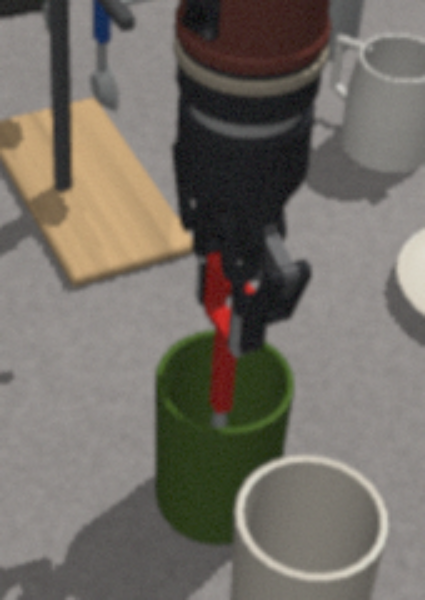

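Spoon is inside the pot, centred and untouched. Lowering in small steps to feel the floor.

Emit:
move_arm:
  deltas: [0,0,0.005,0,0,0,0.03,0,0,0.007,0,0,0,0.03,0,0,0.009,0,0,0,0.03,0,0,0.009,0,0,0,0.03]

```text
time_s: 9.6
tool_pos: [0.484, -0.1778, 0.1584]
tool_rot: [-0.038, 0.999, -0.0, 0.0]
contact_force: [0.6, -0.3, -1.3]
opening: 0.0395
```

Emit:
move_arm:
  deltas: [0,0,0.0015,0,0,0,0.03,0,0,0.003,0,0,0,0.03,0,0,0.003,0,0,0,0.03]

```text
time_s: 9.98
tool_pos: [0.4839, -0.1777, 0.1552]
tool_rot: [-0.038, 0.999, 0.0, -0.0]
contact_force: [-0.6, 0.5, -0.8]
opening: 0.0395
```

Emit:
move_arm:
  deltas: [0,0,0.001,0,0,0,0.03,0,0,0.002,0,0,0,0.03,0,0,0.002,0,0,0,0.03]

```text
time_s: 10.35
tool_pos: [0.4839, -0.1777, 0.1532]
tool_rot: [-0.038, 0.999, 0.0, -0.0]
contact_force: [-0.4, 0.4, -0.9]
opening: 0.0397
```

Emit:
move_arm:
  deltas: [0,0,0.001,0,0,0,0.03,0,0,0.002,0,0,0,0.03,0,0,0.002,0,0,0,0.03]

```text
time_s: 10.72
tool_pos: [0.4839, -0.1777, 0.1512]
tool_rot: [-0.038, 0.999, 0.0, -0.0]
contact_force: [-0.2, 0.3, -0.6]
opening: 0.0394
```

Emit:
move_arm:
  deltas: [0,0,0.001,0,0,0,0.03,0,0,0.003,0,0,0,0.03,0,0,0.003,0,0,0,0.03]

```text
time_s: 11.1
tool_pos: [0.4845, -0.1779, 0.1495]
tool_rot: [-0.038, 0.999, -0.0, 0.001]
contact_force: [-2.8, 1.4, 12.3]
opening: 0.0394
```

Emit:
move_arm:
  deltas: [0,0,-0.001,0,0,0,0.03,0,0,-0.001,0,0,0,0.045,0,0,-0.001,0,0,0,0.06,0,0,-0.001,0,0,0,0.0854,0,0,-0.001,0,0,0,0.0854,0,0,-0.001,0,0,0,0.0854,0,0,-0.001,0,0,0,0.0854]

```text
time_s: 11.98
tool_pos: [0.4839, -0.1778, 0.1493]
tool_rot: [-0.038, 0.999, 0.0, -0.0]
contact_force: [0.3, -0.0, 0.6]
opening: 0.0852
```

```bash
python3 - <<'E'
from rig import viewer
import cv2
a=viewer.camera('side'); cv2.imwrite('pics/s9.png',cv2.resize(a[160:400,260:430],None,fx=2.5,fy=2.5))
E
```

```text
(no output)
```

View pics/s9.png

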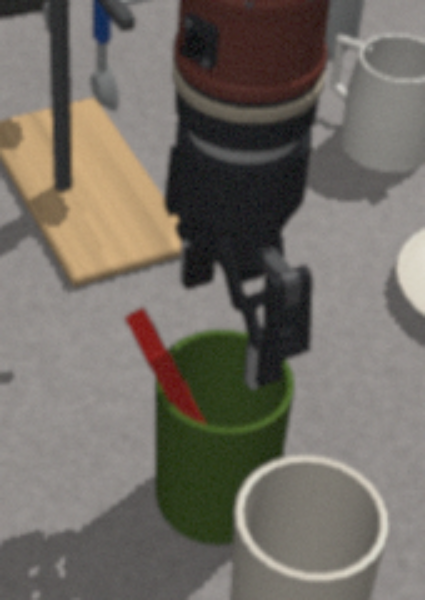

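Emit:
move_arm:
  deltas: [0,0,-0.02,0,0,0,0.0854,0,0,-0.05,0,0,0,0.0854,0,0,-0.1,0,0,0,0.0854,0,0,-0.15,0,0,0,0.0854,-0.04,0.04,-0.2,0,0,0,0.0854,-0.08,0.08,-0.2,0,0,0,0.0854,-0.1,0.13,-0.2,0,0,0,0.0854,-0.1,0.18,-0.2,0,0,0,0.0854]

```text
time_s: 13.02
tool_pos: [0.571, 0.0113, 0.3486]
tool_rot: [-0.038, 0.999, 0.0, -0.0]
contact_force: [-0.2, -0.2, -0.6]
opening: 0.0854
```

```bash
python3 - <<'E'
from rig import viewer
from h import *
import cv2
a=viewer.camera('side'); cv2.imwrite('pics/s10.png',a)
b=viewer.camera('top'); cv2.imwrite('pics/t10.png',b)
cv2.imwrite('pics/s10z.png',np.hstack([cv2.resize(a[250:400,280:420],None,fx=2.8,fy=2.8),cv2.resize(b[180:330,350:490],None,fx=2.8,fy=2.8)]))
for n in("red_spoon_mid","green_pot","black_spoon_mid","blue_spoon_mid"):
  r=[viewer.spot_point(c,n) for c in("side","top")]
  print(n,[[(x['xy'],round(x['score'],2)) for x in q[:2]] for q in r], tri(r[0][0]['xy'],r[1][0]['xy']) if all(r) else '')
E
```

```text
red_spoon_mid [[([335.8, 324.4], 0.69)], [([416.7, 255.2], 0.84)]] (array([ 0.46298654, -0.17934192,  0.09435433]), np.float64(0.005116705331959061))
green_pot [[([347.6, 357.1], 0.62)], [([406.9, 252.0], 0.55)]] (array([ 0.48448549, -0.1786431 , -0.00122855]), np.float64(0.003511154911159165))
black_spoon_mid [[([275.0, 136.6], 0.8), ([346.6, 354.2], 0.28)], []] 
blue_spoon_mid [[([298.1, 165.4], 0.82)], [([407.9, 248.5], 0.31)]] (array([ 0.43496647, -0.10857877,  0.36540718]), np.float64(0.02832514460167355))
```

View pics/s10z.png

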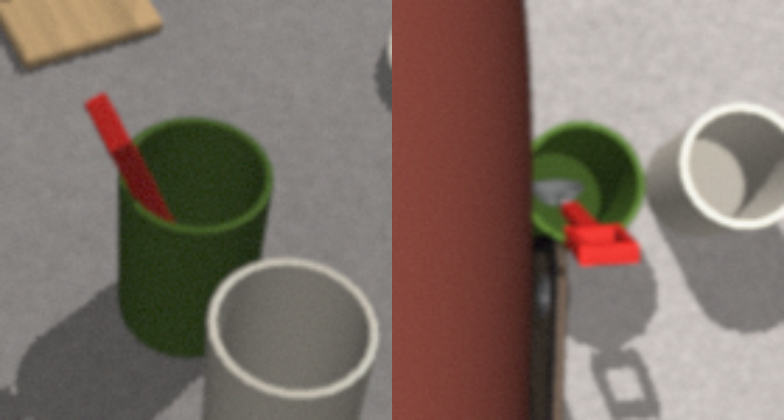

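View pics/s10.png

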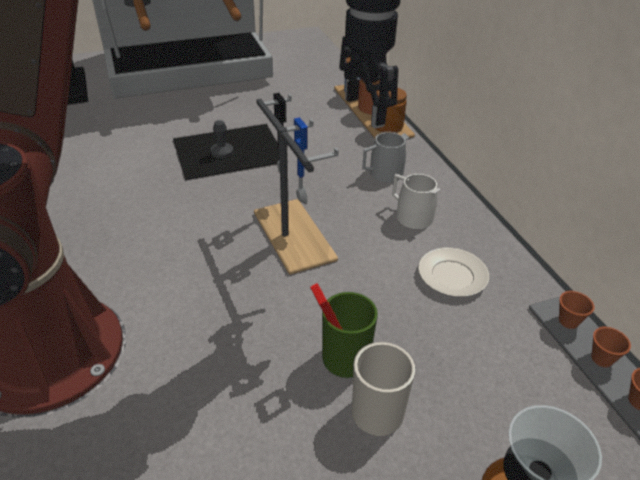

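```bash
python3 - <<'E'
from h import *
e,g=tri((314.1,286),(426.5,270.5)); m=np.array([.463,-.179,.0944]); d=e-m
print(e,g,np.linalg.norm(d),np.degrees(np.arccos(d[2]/np.linalg.norm(d))))
print(atz('top',(407.6,255.2-6),.02))
E
```

```text
[ 0.4253728  -0.17549649  0.19100463] 0.00450146603045057 0.10373299711453297 21.36452215070954
[ 0.48669887 -0.17613596  0.02      ]
```

```bash
python3 - <<'E'
from rig import manip,viewer
import cv2,numpy as np
a=cv2.imread('pics/side0.png').astype(int);b=viewer.camera('side').astype(int)
d=np.abs(a-b).mean(2); print(d[85:170,255:289].mean(), d[112:210,290:312].mean(), d[215:260,260:330].mean(), np.abs(manip.state()['joint_vel']).max())
print(manip.sign_off())
E
```

```text
3.511303344867359 3.161100803957947 5.123809523809523 0.0046436888006697475
the job is handed in; nothing more can be done
None
```

I lifted the red spoon 19 mm off its hook, moved it 70 mm clear and carried it to the green pot. I lowered it until the force reading jumped to about 12 N, which I took as the pot floor, backed off 1 mm, released it and pulled the arm away. I then handed the job in, with about 13 s on the robot's clock.

**Last checks that agreed:**
- **Red spoon:** it stands bowl down in the green pot, leaning on the rim. I estimate the lean at 21°, from rough picture points. The middle is about 21 mm from the pot's axis and about 94 mm above the table.
- **Green pot:** it looks upright and has not visibly moved.
- **Black and blue spoons:** their part of the side picture matches the one from the start, to within about noise level.
- **Arm:** it was still and touching nothing.

**Checks that failed or disagreed:**
- **Top camera:** the arm hid the black and blue spoons at the end. It did not find the black one, and its low-score hit for the blue one was on the pot, so I ignored it. Only the side picture confirms those two spoons.
- **Black spoon in the side picture:** its detected point shifted about 6 px from the start. I put that down to detector noise.
- **Lean estimate:** the same points gave 104 mm from the spoon's middle to its top instead of 95 mm, so the lean is good to a few degrees.

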